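Load the sauce warmer and turn up the heat

ROBOT

A 6-joint arm with a two-finger parallel gripper is mounted at the origin on the work surface. World frame = base frame: x ahead of the robot, y to its left, z up, the work surface at z = 0. Lengths are in m, angles in rad, forces in N, time in s.
With the tool pointing down it reaches from about 0.35 to 0.925 m from the base axis. Payload 6.4 kg.
Tool frame: the origin (TCP) lies midway between the tips of the shut fingers; the grasp point (between the pads) lies 19 mm behind it (arm.grasp_offset is the distance from the TCP to the grasp point, in m); z points along the fingers, y is the line along which they close (so a half turn about z gives the same grasp; the last joint's range is limited). The gripper opens to 85 mm and grips with 20 to 120 N. Pads are 22 mm wide; open, the fingers measure 114 mm over their backs; the gripper's body (76 mm by 85 mm) begins 54 mm behind the grasp point. The pads swing forward as they close: fully open they stand 13 mm farther back than shut.
Start: joints at [0.97, 0.245, 1.558, -0, 1.339, -0.174], TCP at [0.269, 0.592, 0.231] pointing down, gripper open.
Joint ranges: [-3.13, 3.13], [-1.02, 2.26], [0.13, 2.54], [-0.95, 4.09], [0.21, 2.88], [-2.74, 2.74]. Speed limits (rad/s): [2.57, 2.57, 3.14, 3.14, 3.14, 3.14].

INTERFACE

Orientations are given as a unit quaternion [w, x, y, z].
In Python, from plant import arm, imaging, job gives the robot as it stands.
- The arm moves only by the shell command python3 -m handwheel 'ROWS' [OPENING]. ROWS is a JSON object of lists of equal length, an entry for each row: "delta_pos": the shift along the tool's x, y, z in cm, a list of three; "delta_rot": the turn, a rotation vector about the tool's x, y, z in rad, a list of three. A call has 1 to 10 rows; each row shifts and turns the commanded pose from where the row before left it, along the tool's axes as they then stand; what a row does not reach is not made up. A row lasts 1/12 s, in which the tool goes at most 41.7 mm and 7.16 degrees, less where a joint would pass 70% of its speed; a pose out of reach is approached as far as the arm can. A call with a gripper value outside its range is refused whole. OPENING is the closure, from 0 (fully open) to 1 (shut), set as the call begins (- or left out, the last holds). The fingers move at their own pace and stop on an object; the grip force is fixed at half the most. Time passes only in rows, so rows that do not move let the fingers close. It gives the time, the measured TCP pose, the force, the opening and the grip force at its end, in the units of the state.
- arm.state(): the state, without advancing time (a new reading comes with each control period).
- imaging.read_camera(name): name is "scene" or "top" or "wrist"; returns a dict with "color" (480x640x3 uint8, blue, green, red), "fov_y" (degrees; the focal length in pixels is half the picture's height over the tangent of half this angle, whatever the lens; pixels are square), "cx", "cy" (the principal point, pixels), "R" (3x3) and "t" (3): a world point X has camera coordinates R X + t. Camera axes: x right, y down, z forward; pixel columns grow to the right and rows downward; lengths in m; the calibration is good to about 2 mm. A picture is of the moment at which its call begins. There is no depth.
- job.hand_in(): hands the job in; it is judged then, once.
Trained networks look in the newest picture that a camera, given by its name, has taken for a name from the list of things; names that differ only in an ending like _2 or _b are one class to them, and where a whole thing is asked for, a point or a joint stands for the part that bears it (a point fixed in the world has none). Each returns a list of dicts, best first, with "p" (0 to 1); they miss things now and then, are a little off and sometimes report something else, mostly with a low value. They report only what shows in the picture. A call takes as long as a camera call. They do not tell look-alikes from the thing itself.
- imaging.recognise(thing, camera): "extent" ([left, top, right, bottom] in pixels, round what is visible of it).
The state is a dict: "t": time; "joints": joint angles; "joint_vel": joint speeds; "joint_torque": joint torques, N m; "eef_pos": TCP position; "tool_rot": TCP orientation; "contact_force": force on the tool from outside, world axes, zero at the start; "ft_torque": the same for the moment, N m; "opening": finger opening in m; "grip_force": force on a finger pad.
Only numpy, scipy, OpenCV 4.12 (cv2) and the standard library are available. Lean on these libraries where they do the work, as an engineer would, in place of code of your own. Each camera call takes 0.05 s, during which the arm holds its last target. There are 200 camera calls.

TASK

Put the two white sauce bottles into the sauce warmer, one at a time: the wider bottle in the wider well and the slimmer bottle in the narrower well, both upright and right down on the well's floor. Then push the warmer's heat slider all the way to the full-heat end, where the printed bars are longest (the left end as seen from the robot), and let go. Keep the sauce bottles upright throughout, and leave the other things on the counter where they are.

Things in the scene. Friction and masses are not known exactly. Their poses are not given: they have to be found in the camera images.
- bottle_wide: wide sauce squeeze bottle, closed and full, 200 to 500 g: white straight round body 60 mm across and 88 mm high, on it a grey screw cap (48 mm across to 100 mm) and pointed nozzle, 120 mm high in all. Origin: centre of its underside, z up. Starts standing on the counter.
- bottle_narrow: slim sauce squeeze bottle, closed and full, 200 to 500 g: white straight round body 44 mm across and 88 mm high, on it a grey screw cap (35 mm across to 100 mm) and pointed nozzle, 120 mm high in all. Origin: centre of its underside, z up. Starts standing on the counter.
- well_wide: steel block of the warmer, 100 x 110 x 65 mm (x, y, z), with one wide round well in its top, 70 mm across (chamfered) and 50 mm deep, for the 60 mm bottle. Origin: centre of its underside, on the well's axis; its top is at z = 65 mm and the well's floor at z = 15 mm in this frame. Its underside is 20 mm above the counter. Fixed; stands beside the other well block, left or right varies.
- well_narrow: steel block of the warmer, 100 x 110 x 65 mm (x, y, z), with one narrow round well in its top, 54 mm across (chamfered) and 50 mm deep, for the 44 mm bottle. Origin: centre of its underside, on the well's axis; its top is at z = 65 mm and the well's floor at z = 15 mm in this frame. Its underside is 20 mm above the counter. Fixed; stands beside the other well block, left or right varies.
- warmer: the sauce warmer's black base, 250 x 260 x 20 mm (x, y, z), fixed. Origin: centre of its underside, on the counter. The two well blocks stand on it side by side along y, centred at x = 50 mm, y = +-58 mm; the heat slider's track lies along y at x = -90 mm, between robot and wells. Four white bars beside the track grow longer towards the +y end (full heat).
- heat (a joint): position of the heat slider, 0 to 0.09 m, growing towards the warmer's +y (left seen from the robot); 0.09 = full heat, at the stop. Starts between 0 and 0.03; friction holds it (1.5 N).
- heat_top (a point): centre of the top face of the slider's grey upright grip, a block 28 x 20 x 40 mm (x, y, z) that rises from its 40 mm wide, 140 mm long aluminium track housing; the grip's top is 74.5 mm above the counter. Axes as the warmer's; the grip slides along y.
- saucer: white saucer, 150 mm across, 18 mm high. Bystander, loose: leave it. Origin: centre of its underside.
- cup: white coffee cup, 90 mm across, 62 mm high, one handle on its +y side, standing on the saucer. Bystander, loose: leave it. Origin: centre of its underside.
- jug: small white milk jug without handle, 54 mm across, 55 mm high. Bystander, loose: leave it. Origin: centre of its underside.
- tumbler: glass water tumbler, 72 mm across, 110 mm high. Bystander, loose: leave it. Origin: centre of its underside.
- mill: dark turned-wood pepper mill, 56 mm across, 178 mm high. Bystander, loose: leave it. Origin: centre of its underside.
- shaker: glass sugar jar with a steel cap, 68 mm across, 120 mm high. Bystander, loose: leave it. Origin: centre of its underside.
- spoon: steel spoon, 150 mm long, lying flat. Bystander, loose: leave it. Origin: middle of its length, on the underside.
There are look-alikes about, which are no part of the job. Leave any purple or red look-alike of the bottle_wide alone.

How it is judged:
On the way, in this order (a step that is already met when the one before it is completed fails the run):
1. both sauce bottles stand in their own wells (horizontal distance between bottle_wide and well_wide below 0.012 m and z of bottle_wide in the frame of well_wide below 0.024 m and angle between each of bottle_wide, bottle_narrow's own z axis and vertical below 0.17 rad and horizontal distance between bottle_narrow and well_narrow below 0.012 m and z of bottle_narrow in the frame of well_narrow below 0.024 m and linear speed of each of bottle_wide, bottle_narrow below 0.03 m/s), for 0.2 s.
2. the heat slider is pushed to full heat (value of joint heat above 0.082 m), for 0.2 s.
At the end, for the whole second after the job is handed in: The wide bottle stands in the wide well and the slim bottle in the narrow well, each within 12 mm of the well's axis, its underside within 9 mm of the well's floor, within 0.17 rad of upright and at rest; the heat slider is beyond 82 of its 90 mm (all of step 1 and value of joint heat above 0.082 m); the robot touches nothing.
It fails at once if a sauce bottle is tipped more than 0.6 rad (angle between any of bottle_wide, bottle_narrow's own z axis and vertical above 0.6 rad).
It fails at once if a bystander is moved by more than 40 mm (distance of any of saucer, cup, jug, tumbler, mill, shaker, spoon from where it was at the start of the episode above 0.04 m).
It also fails if it takes over 66 s, if anything falls off the work surface, if the arm or the gripper's body presses on something with over 40 N, if the wrist force passes 120 N, or if a joint passes its speed limit or range.

## Working session

There is one attempt and no reset: what is moved stays moved. The work goes in short steps, Python scripts to look and compute and a shell command to move; the robot and the scene stay as the last step left them, time stands still between calls to the robot, and variables do not carry over. Pictures are saved under pics/ and viewed, at most 10 in all, crops included, and the job is handed in when it is done.

```bash
mkdir -p pics; ls; python3 - <<'E'
from plant import arm, imaging, job
import cv2, numpy as np
print(arm.state(), arm.grasp_offset)
for c in ("scene","top"):
    r=imaging.read_camera(c); cv2.imwrite(f"pics/{c}0.png",r["color"])
    print(c,r["fov_y"],r["cx"],r["cy"],np.round(r["R"],3).tolist(),np.round(r["t"],3))
    for n in ("bottle_wide","bottle_narrow","well_wide","well_narrow","warmer","heat_top","saucer","cup","jug","tumbler","mill","shaker","spoon"):
        print(n,[(round(d["p"],2),np.round(d["extent"]).astype(int).tolist()) for d in imaging.recognise(n,c)[:4]])
E
```

```text
pics
{'t': 0.0, 'joints': array([ 9.69903382e-01,  2.45821533e-01,  1.55900195e+00, -3.18317403e-05,
        1.33868005e+00, -1.74096576e-01]), 'joint_vel': array([ 0.00038561,  0.00071786, -0.00096458,  0.00048638,  0.00182424,
       -0.00021104]), 'joint_torque': array([-9.20298180e-05, -4.29501271e+01, -3.26137626e+01, -1.57206209e-04,
        5.15116670e-03, -1.30355187e-05]), 'eef_pos': array([0.26875675, 0.59123334, 0.23018202]), 'tool_rot': array([-3.46695198e-04,  2.11778530e-01,  9.77317216e-01, -8.90454846e-04]), 'contact_force': array([-0.06518293, -0.21237346,  0.43005992]), 'ft_torque': array([-0.03680527,  0.033003  , -0.00038393]), 'grip_force': 0.0, 'opening': 0.08542034958481395} 0.0187
scene 44.61216036196924 318.49438356806013 242.86628702030222 [[0.486, 0.874, -0.009], [0.635, -0.361, -0.683], [-0.6, 0.326, -0.73]] [-0.28  -0.277  1.798]
bottle_wide [(0.71, [127, 233, 158, 279]), (0.71, [160, 201, 192, 238]), (0.63, [153, 258, 190, 304])]
bottle_narrow [(0.63, [234, 239, 248, 274])]
well_wide [(0.94, [333, 226, 399, 287]), (0.63, [138, 329, 182, 392])]
well_narro
[... 661 characters left out ...]
74, [131, 204, 172, 240]), (0.67, [441, 256, 474, 286]), (0.58, [413, 342, 441, 368])]
bottle_narrow [(0.65, [378, 255, 398, 277])]
well_wide [(0.62, [259, 183, 302, 229]), (0.45, [276, 260, 280, 270])]
well_narrow [(0.65, [213, 189, 265, 235]), (0.35, [273, 256, 279, 266])]
warmer [(0.97, [213, 180, 318, 287]), (0.56, [216, 189, 265, 238])]
heat_top [(0.41, [273, 257, 284, 270])]
saucer [(0.98, [388, 159, 445, 213])]
cup [(0.64, [390, 166, 434, 204]), (0.37, [131, 202, 174, 241])]
jug [(0.61, [413, 294, 432, 318])]
tumbler [(0.97, [134, 202, 169, 241])]
mill [(0.9, [471, 166, 513, 205])]
shaker [(0.96, [128, 308, 168, 335]), (0.61, [212, 188, 266, 238])]
spoon [(0.62, [332, 122, 349, 178])]
```

View pics/scene0.png

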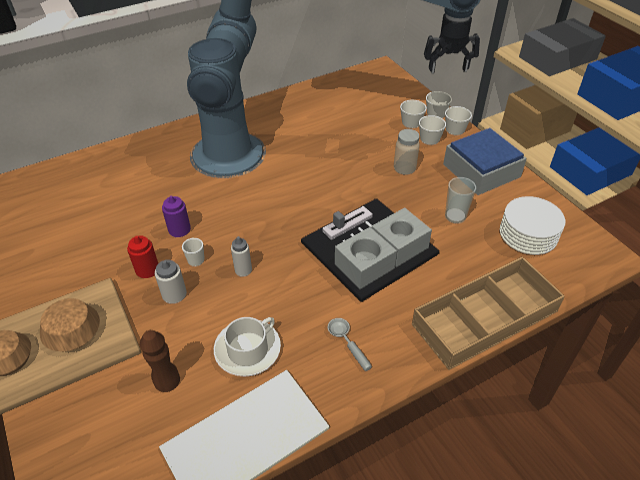

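View pics/top0.png

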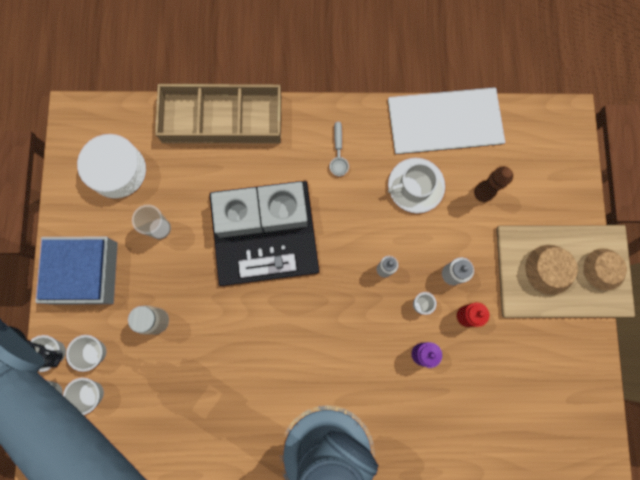

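The scene picture shows the white wide bottle at (171,281), the white slim one at (241,256), the red look-alike at (143,256), the purple one at (176,216), and the jug at (193,252). In the top view these are at (460,270), (388,266), (474,315), (428,355) and (424,303). The wide well is at top (283,204), the narrow well at (236,210), and the slider grip at (279,262).

Candidates for the wide bottle are the white one at scene (171,281), red at (143,256) and purple at (176,216), so I choose the white one. For the slim bottle there is only (241,256); the jug at (193,252) and pepper mill at (160,360) are not it. Next comes one close crop and the measurement.

```bash
cat > h.py <<'E'
import numpy as np, cv2
from scipy.optimize import least_squares
from plant import arm, imaging
def proj(r,X):
    f=240/np.tan(np.radians(r["fov_y"])/2); c=np.atleast_2d(X)@np.array(r["R"]).T+np.array(r["t"])
    return np.c_[f*c[:,0]/c[:,2]+r["cx"], f*c[:,1]/c[:,2]+r["cy"]]
def tri(obs):  # [(cam,(u,v)),...]
    s=least_squares(lambda X:np.concatenate([proj(r,X)[0]-p for r,p in obs]),[.6,0,.1]); return s.x,np.sqrt(np.mean(s.fun**2))
def ray(r,p,z):
    f=240/np.tan(np.radians(r["fov_y"])/2); R=np.array(r["R"]); c=-R.T@r["t"]
    d=R.T@np.array([(p[0]-r["cx"])/f,(p[1]-r["cy"])/f,1]); return c+d*(z-c[2])/d[2]
E
python3 - <<'E'
from h import *
S,T=[imaging.read_camera(c) for c in ("scene","top")]
a=cv2.resize(S["color"][190:310,120:260],None,fx=4,fy=4,interpolation=2)[:, :560]
cr=[(S,120,190),(T,370,230),(S,300,190),(T,205,175)]
out=np.vstack([np.hstack([cv2.resize(r["color"][y:y+100,x:x+133],(399,300),interpolation=cv2.INTER_CUBIC) for r,x,y in cr[i:i+2]]) for i in (0,2)])
cv2.imwrite("pics/crop1.png",out)
for n,s,t in (("wideBox",[153,258,190,304],[441,256,474,286]),("narBox",[234,239,248,274],[378,255,398,277])):
    print(n,tri([(S,((s[0]+s[2])/2,(s[1]+s[3])/2)),(T,((t[0]+t[2])/2,(t[1]+t[3])/2))]))
E
```

```text
wideBox (array([ 0.44486875, -0.32745857,  0.04789948]), np.float64(0.2891963382269308))
narBox (array([ 0.45743073, -0.1523122 ,  0.05058819]), np.float64(0.1688366750106745))
```

View pics/crop1.png

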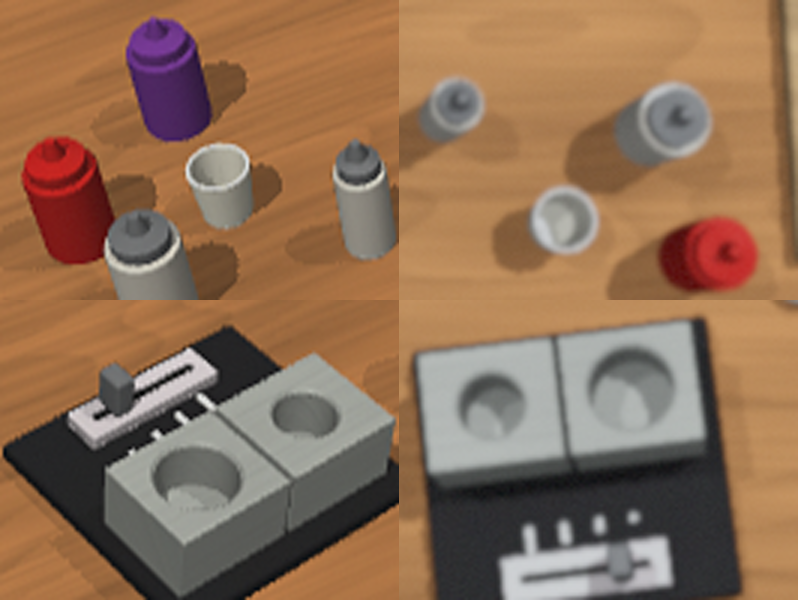

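The crop confirms the upright white wide bottle with grey cap, tip at scene (165.7,260.7) / top (463.7,268), and the slim one, tip at (238.7,237.3) / (390.3,262.3). The wide well rim centre is (365.7,249) / (282.5,204.7), the narrow one (401.5,228.5) / (235.8,210.5), and the grip top (338.3,214) / (278.7,259).

```bash
python3 - <<'E'
from h import *
S,T=[imaging.read_camera(c) for c in ("scene","top")]
for n,s,t in (("wtip",(165.7,260.7),(463.7,268)),("ntip",(238.7,237.3),(390.3,262.3)),("wwell",(365.7,249),(282.5,204.7)),("nwell",(401.5,228.5),(235.8,210.5)),("grip",(338.3,214),(278.7,259))):
    X,e=tri([(S,s),(T,t)]); print(n,X.round(4),round(e,2),"r",np.hypot(*X[:2]).round(3))
# silhouettes: fit position+height of the bottle from detection boxes
def cyl(x,y,R,rc,h=.088):
    a=np.linspace(0,2*np.pi,40); C=lambda r,z:np.c_[x+r*np.cos(a),y+r*np.sin(a),0*a+z]
    return np.vstack([C(R,0),C(R,h),C(rc,.1),[[x,y,.12]]])
for n,R,rc,bs,bt in (("wide",.03,.024,[153,258,190,304],[441,256,474,286]),("nar",.022,.0175,[231,237,250,276],[378,255,398,277])):
    def f(p):
        o=[]
        for r,b in ((S,bs),(T,bt)):
            q=proj(r,cyl(p[0],p[1],R,rc)); o+=list(np.r_[q.min(0),q.max(0)]-b)
        return o
    s=least_squares(f,[.45,-.2]); print(n,s.x.round(4),np.round(s.fun,1))
# block top-face corners, top view at z .085
for p in ((210.7,192.7),(303,182),(307,221.7),(216,232.7)): print(ray(T,p,.085).round(4))
E
```

```text
wtip [ 0.4427 -0.3251  0.1173] 0.15 r 0.549
ntip [ 0.4569 -0.1495  0.117 ] 0.06 r 0.481
wwell [0.6085 0.1119 0.0787] 0.26 r 0.619
nwell [0.5935 0.2272 0.0781] 0.15 r 0.635
grip [0.4709 0.1182 0.0778] 0.27 r 0.486
wide [ 0.4445 -0.3272] [ 1.7  0.7 -2.6 -0.8 -0.3  0.8 -0.4 -1.2]
nar [ 0.4568 -0.1527] [-1.3 -0.1  1.4  0.5 -1.1  0.1  1.   0.2]
[0.6369 0.2888 0.085 ]
[0.6649 0.06   0.085 ]
[0.5632 0.0498 0.085 ]
[0.5356 0.2725 0.085 ]
```

```bash
python3 -m handwheel '{"delta_pos":[[0,0,0],[0,0,0],[0,0,0],[0,0,0],[0,0,0]],"delta_rot":[[0,0,-0.107],[0,0,-0.107],[0,0,-0.107],[0,0,-0.107],[0,0,0]]}' 0
python3 -m handwheel '{"delta_pos":[[-2.2,-3.4,0],[-2.2,-3.4,0],[-2.2,-3.4,0],[-2.2,-3.4,0],[-2.2,-3.4,0],[-2.2,-3.4,0],[-2.2,-3.4,0],[-2.2,-3.4,0],[0,-4,0],[0,-4,0]],"delta_rot":[[0,0,0],[0,0,0],[0,0,0],[0,0,0],[0,0,0],[0,0,0],[0,0,0],[0,0,0],[0,0,0],[0,0,0]]}'
python3 -m handwheel '{"delta_pos":[[0,-4,0],[0,-4,0],[0,-4,0],[0,-4,0],[0,-4,0],[0,-4,0],[0,-4,0],[0,-4,0],[0,-4,0],[0,0,0]],"delta_rot":[[0,0,0],[0,0,0],[0,0,0],[0,0,0],[0,0,0],[0,0,0],[0,0,0],[0,0,0],[0,0,0],[0,0,0]]}'
python3 - <<'E'
from h import *
s=arm.state(); print(s["eef_pos"],s["tool_rot"],s["contact_force"])
W=imaging.read_camera("wrist"); cv2.imwrite("pics/w1.png",W["color"]); R=np.array(W["R"]); print("cam",-R.T@W["t"],R.round(2).tolist(),W["fov_y"])
for n in ("bottle_wide","bottle_narrow"): print(n,[(round(d["p"],2),np.round(d["extent"]).tolist()) for d in imaging.recognise(n,"wrist")])
print(proj(W,[[.4427,-.3251,.12],[.4569,-.1510,.12]]))
E
```

```text
t: 2.02
eef_pos: [0.2691, 0.5917, 0.2313]
tool_rot: [0.0, -0.001, 1.0, 0.0]
contact_force: [0.1, -0.5, -0.1]
opening: 0.0854
grip_force: 0.0
t: 2.85
eef_pos: [0.4462, 0.238, 0.2314]
tool_rot: [0.0, 0.001, 1.0, -0.0]
contact_force: [0.4, -0.7, 0.1]
opening: 0.0854
grip_force: 0.0
t: 3.68
eef_pos: [0.4458, -0.1259, 0.2319]
tool_rot: [0.0, 0.005, 1.0, -0.001]
contact_force: [-0.6, -0.1, 1.3]
opening: 0.0856
grip_force: 0.0
[ 0.44579249 -0.12589152  0.23194026] [ 4.70726027e-04  4.56432826e-03  9.99988555e-01 -1.35433899e-03] [-0.64646891 -0.13411246  1.32402681]
cam [ 0.37536735 -0.12454062  0.37444746] [[0.01, 1.0, -0.0], [0.96, -0.01, 0.28], [0.28, -0.0, -0.96]] 71.87129571174427
bottle_wide [(0.9, [53.0, 179.0, 170.0, 252.0]), (0.82, [0.0, 50.0, 122.0, 132.0]), (0.72, [154.0, 2.0, 229.0, 30.0]), (0.72, [541.0, 219.0, 588.0, 254.0])]
bottle_narrow [(0.63, [267.0, 195.0, 314.0, 259.0])]
[[ 68.73813955 230.27061695]
 [287.5676851  245.56093861]]
```

View pics/w1.png

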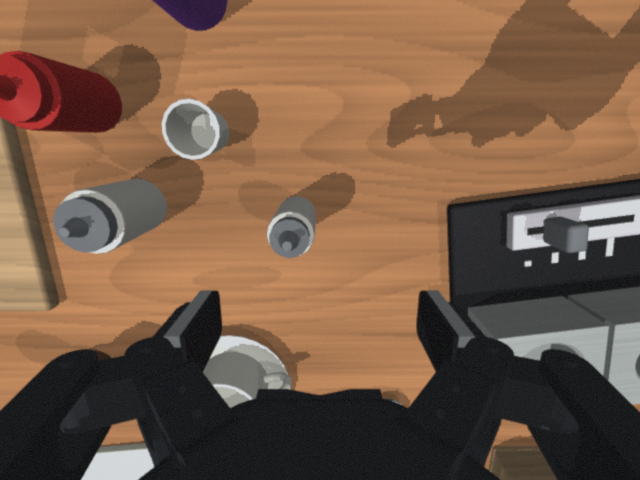

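The wrist picture shows the slim bottle tip at (288,237) and the wide one's at (73,226). Red and purple lie off at (20,90) and (195,5), and the jug at (195,128). I'll fuse the three views.

```bash
python3 - <<'E'
from h import *
S,T,W=[imaging.read_camera(c) for c in ("scene","top","wrist")]
for n,o in (("w",((165.7,260.7),(463.7,268),(73,226))),("n",((238.7,237.3),(390.3,262.3),(288,237)))):
    s,t,w=o
    print(n,tri([(S,s),(T,t),(W,w)]),tri([(T,t),(W,w)]),tri([(S,s),(W,w)]),"ray120",[ray(c,p,.12).round(4) for c,p in zip((S,T,W),o)])
# cap-body shoulders / base seen by wrist: body base ellipse front check for narrow, wrist box edges
print("n base x-range of box", ray(W,(291,259),.088), ray(W,(288,237),.12), ray(W,(268,235),.088),ray(W,(315,235),.088))
print("grip wrist", ray(W,(569,236),.0745), "grip top view", ray(T,(278.7,259),.0745))
E
```

```text
w (array([ 0.44331407, -0.3217616 ,  0.10961844]), np.float64(1.5960932663393588)) (array([ 0.44666355, -0.33011615,  0.09741762]), np.float64(0.2563042833852028)) (array([ 0.44294831, -0.32033907,  0.11095703]), np.float64(1.573922537418931)) ray120 [array([ 0.445 , -0.3258,  0.12  ]), array([ 0.4425, -0.3239,  0.12  ]), array([ 0.441 , -0.3129,  0.12  ])]
n (array([ 0.45286525, -0.14499095,  0.11090617]), np.float64(1.43761011170467)) (array([ 0.4591408 , -0.14698131,  0.08878301]), np.float64(1.445549686512054)) (array([ 0.45225337, -0.14442398,  0.11095113]), np.float64(0.8181349233674174)) ray120 [array([ 0.4596, -0.1506,  0.12  ]), array([ 0.4565, -0.1489,  0.12  ]), array([ 0.4497, -0.1431,  0.12  ])]
n base x-range of box [ 0.48009535 -0.14394406  0.088     ] [ 0.44974697 -0.1431395   0.12      ] [ 0.45725342 -0.16409718  0.088     ] [ 0.45717779 -0.12191756  0.088     ]
grip wrist [0.46157963 0.11702232 0.0745    ] grip top view [0.47179951 0.11925808 0.0745    ]
```

```bash
python3 -m handwheel '{"delta_pos":[[0,-4,0],[0,-4,0],[0,-4,0],[0,-4,0],[0,-4,0],[0,0,0],[0,0,0],[0,0,0]],"delta_rot":[[0,0,0],[0,0,0],[0,0,0],[0,0,0],[0,0,0],[0,0,0],[0,0,0],[0,0,0]]}'
python3 - <<'E'
from h import *
W=imaging.read_camera("wrist"); cv2.imwrite("pics/w2.png",W["color"]); R=np.array(W["R"]); print("cam",-R.T@W["t"],R.round(3).tolist())
s=arm.state(); print(s["eef_pos"],s["tool_rot"])
np.savez("W2.npz",**W)
E
```

```text
t: 4.65
eef_pos: [0.4465, -0.3188, 0.231]
tool_rot: [-0.0, -0.001, 1.0, 0.0]
contact_force: [-0.7, 0.3, -0.1]
opening: 0.0852
grip_force: 0.0
cam [ 0.37629107 -0.3187872   0.37358847] [[-0.003, 1.0, 0.001], [0.961, 0.002, 0.277], [0.277, 0.002, -0.961]]
[ 0.44657098 -0.31843888  0.23108128] [-1.35922040e-04 -1.54996441e-03  9.99998738e-01  3.22246034e-04]
```

View pics/w2.png

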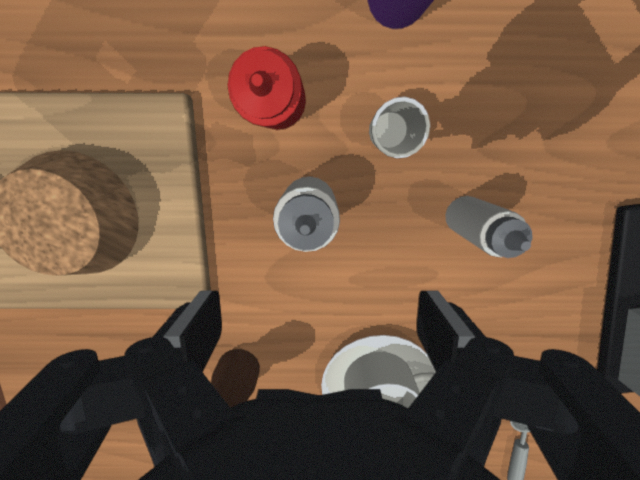

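The wrist picture, now centred over the white wide bottle, has its tip at (305,231) and body-top ring centre (307,218). The slim bottle's tip is at (525,245). The jug at (400,127) and the red look-alike at (265,85) are clear of the grasp.

```bash
python3 - <<'E'
from h import *
W=dict(np.load("W2.npz")); S,T=[imaging.read_camera(c) for c in ("scene","top")]
for n,s,t,w in (("w",(165.7,260.7),(463.7,268),(305,231)),("n",(238.7,237.3),(390.3,262.3),(525,245))):
    print(n,tri([(S,s),(T,t),(W,w)]),tri([(T,t),(W,w)]),ray(W,w,.12))
print("ring",ray(W,(307,218),.088),ray(W,(274,218),.088),ray(W,(340,218),.088),ray(W,(307,185),.088),ray(W,(307,251),.088))
E
```

```text
w (array([ 0.44513865, -0.32841047,  0.11936815]), np.float64(1.0617632667843242)) (array([ 0.44793167, -0.32940987,  0.10848933]), np.float64(0.9582207525632311)) [ 0.44527842 -0.3291821   0.12      ]
n (array([ 0.45748837, -0.1500986 ,  0.11664659]), np.float64(0.22174237494770221)) (array([ 0.45778626, -0.14963147,  0.11577046]), np.float64(0.14255737068049615)) [ 0.45652514 -0.15240866  0.12      ]
ring [ 0.44207537 -0.32862165  0.088     ] [ 0.44214574 -0.35777882  0.088     ] [ 0.44200499 -0.29945679  0.088     ] [ 0.4130174 -0.3284144  0.088    ] [ 0.47282784 -0.32884099  0.088     ]
```

```bash
python3 -m handwheel '{"delta_pos":[[0.2,-0.95,0],[0,0,3.5],[0,0,3.5],[0,0,3],[0,0,2.5],[0,0,2],[0,0,1.5],[0,0,1.6],[0,0,0],[0,0,0]],"delta_rot":[[0,0,0],[0,0,0],[0,0,0],[0,0,0],[0,0,0],[0,0,0],[0,0,0],[0,0,0],[0,0,0],[0,0,0]]}' 0
python3 -m handwheel '{"delta_pos":[[0,0,0],[0,0,0],[0,0,0],[0,0,0],[0,0,0],[0,0,0],[0,0,0],[0,0,0],[0,0,0],[0,0,0]],"delta_rot":[[0,0,0],[0,0,0],[0,0,0],[0,0,0],[0,0,0],[0,0,0],[0,0,0],[0,0,0],[0,0,0],[0,0,0]]}' 1
```

```text
t: 5.63
eef_pos: [0.4439, -0.3291, 0.0549]
tool_rot: [-0.001, -0.001, 1.0, 0.001]
contact_force: [0.3, 0.7, 0.8]
opening: 0.0853
grip_force: 0.0
t: 6.47
eef_pos: [0.4453, -0.3305, 0.0573]
tool_rot: [0.001, -0.001, 1.0, -0.001]
contact_force: [-0.1, 1.2, 6.1]
opening: 0.0581
grip_force: 65.3
```

```bash
python3 -m handwheel '{"delta_pos":[[0,0,-1],[0,0,-2.5],[0,0,-3.5],[0,0,-3.5],[0,0,-3],[0,0,-1.5],[0,2,0],[0,3,0],[0,4,0],[0,4,0]],"delta_rot":[[0,0,0],[0,0,0],[0,0,0],[0,0,0],[0,0,0],[0,0,0],[0,0,0],[0,0,0],[0,0,0],[0,0,0]]}'
python3 -m handwheel '{"delta_pos":[[0,4,0],[0,4,0],[0,4,0],[0,4,0],[0,4,0],[0,4,0],[0,4,0],[0,4,0],[0,3,0],[0,2,0]],"delta_rot":[[0,0,0],[0,0,0],[0,0,0],[0,0,0],[0,0,0],[0,0,0],[0,0,0],[0,0,0],[0,0,0],[0,0,0]]}'
python3 -m handwheel '{"delta_pos":[[0,0,0],[0,0,0],[0,0,0],[0,0,0],[0,0,0]],"delta_rot":[[0,0,0],[0,0,0],[0,0,0],[0,0,0],[0,0,0]]}'
python3 - <<'E'
from h import *
W=imaging.read_camera("wrist"); cv2.imwrite("pics/w3.png",W["color"]); np.savez("W3.npz",**W)
s=arm.state(); print(s["eef_pos"],s["tool_rot"],s["contact_force"],s["opening"])
E
```

```text
t: 7.3
eef_pos: [0.4433, -0.1984, 0.2055]
tool_rot: [-0.0, 0.0, 1.0, 0.0]
contact_force: [-0.1, 1.1, -4.1]
opening: 0.0581
grip_force: 65.2
t: 8.13
eef_pos: [0.4425, 0.1731, 0.2056]
tool_rot: [-0.0, -0.002, 1.0, 0.0]
contact_force: [0.3, -0.5, -2.1]
opening: 0.0585
grip_force: 65.3
t: 8.55
eef_pos: [0.4437, 0.1695, 0.2053]
tool_rot: [0.0, 0.0, 1.0, -0.0]
contact_force: [-0.6, 0.4, -1.5]
opening: 0.0582
grip_force: 65.4
[0.44368604 0.16953991 0.20532616] [ 1.01734564e-05  2.15871001e-04  9.99999975e-01 -5.10797225e-05] [ 0.61300369  0.18290582 -2.02376138] 0.058210433302177095
```

View pics/w3.png

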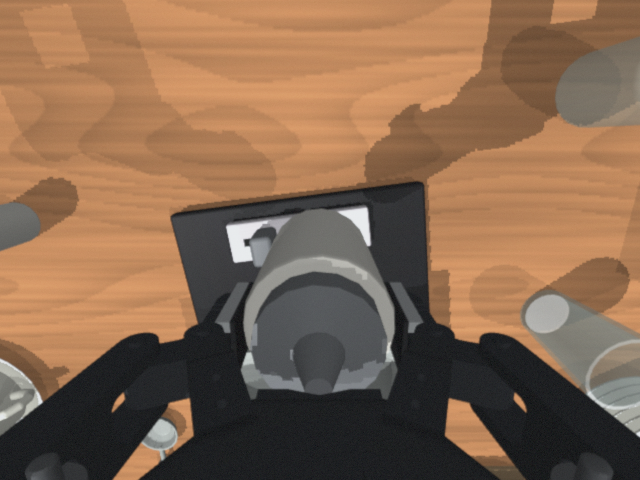

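The bottle hides the wells here, but the base's near corners show at (173,214) and (424,183), with the slider at (262,243). I'll fit the warmer's pose to all the corners and wells in all views.

```bash
python3 - <<'E'
from h import *
W=dict(np.load("W3.npz")); S,T=[imaging.read_camera(c) for c in ("scene","top")]
b=.085
P=[(W,(173,214),(-.125,-.13,.02)),(W,(424,183),(-.125,.13,.02)),
(T,(210.7,192.7),(.1,.113,b)),(T,(303,182),(.1,-.113,b)),(T,(307,221.7),(0,-.113,b)),(T,(216,232.7),(0,.113,b)),
(T,(282.5,204.7),(.05,-.058,b)),(T,(235.8,210.5),(.05,.058,b)),
(S,(335.3,246),(0,-.113,b)),(S,(361,270.7),(.1,-.113,b)),(S,(430.7,232),(.1,.113,b)),(S,(406,208),(0,.113,b)),
(S,(365.7,249),(.05,-.058,b)),(S,(401.5,228.5),(.05,.058,b))]
def w(p,q): c,s=np.cos(p[2]),np.sin(p[2]); return np.array([p[0]+c*q[0]-s*q[1],p[1]+s*q[0]+c*q[1],q[2]])
def fit(P,dz=0):
    s=least_squares(lambda p:np.concatenate([(proj(r,w(p,q)+[0,0,dz])[0]-u) for r,u,q in P]),[.55,.16,.13],loss="soft_l1"); return s
for name,Q in (("all",P),("W",P[:2]),("T",P[2:8]),("S",P[8:]),("TW",P[:8])):
    s=fit(Q); p=s.x
    print(name,p.round(4),"wide",w(p,(.05,-.058,0))[:2].round(4),"nar",w(p,(.05,.058,0))[:2].round(4))
p=fit(P).x
for r,u,q in P: print((proj(r,w(p,q))[0]-u).round(1),end=" ")
E
```

```text
all [0.5531 0.162  0.1213] wide [0.6098 0.1105] nar [0.5958 0.2256]
W [0.5535 0.1625 0.1212] wide [0.6101 0.111 ] nar [0.5961 0.2262]
T [0.5501 0.1617 0.1242] wide [0.6069 0.1103] nar [0.5925 0.2254]
S [0.5562 0.1619 0.1102] wide [0.6123 0.1097] nar [0.5995 0.225 ]
TW [0.5524 0.1618 0.1238] wide [0.6092 0.1104] nar [0.5948 0.2255]
[-4.7 -0. ] [ 2.4 -0.4] [ 1.1 -0.7] [-0.8 -0.4] [-0.  -1.4] [-0.6 -1.5] [ 0.1 -1.3] [ 0.  -1.7] [-0.8 -0.4] [-0.5  0.3] [ 1.1 -2.5] [-1.3 -0.9] [-0.4 -1.1] [ 0.1 -1.1]
```

```bash
python3 -m handwheel '{"delta_pos":[[-2,-0.7,0],[-3.3,-1.1,0],[-3.3,-1.2,0],[-3.3,-1.2,0],[-2.7,-1,0],[-2,-0.7,0],[0,0,2],[0,0,2.3],[0,0,0],[0,0,0]],"delta_rot":[[0,0,0],[0,0,0],[0,0,0],[0,0,0],[0,0,0],[0,0,0],[0,0,0],[0,0,0],[0,0,0],[0,0,0]]}'
python3 - <<'E'
from h import *
s=arm.state(); print(s["eef_pos"],s["contact_force"])
S,T,W=[imaging.read_camera(c) for c in ("scene","top","wrist")]
out=np.hstack([cv2.resize(S["color"][170:300,290:440],(399,346),interpolation=2),cv2.resize(W["color"][140:480],None,fx=.6,fy=.6)[:204]if 0 else cv2.resize(T["color"][150:280,200:350],(399,346),interpolation=2)])
cv2.imwrite("pics/c4.png",out)
E
```

```text
t: 9.53
eef_pos: [0.6085, 0.1113, 0.1606]
tool_rot: [-0.002, -0.0, 1.0, -0.0]
contact_force: [0.6, -0.4, -2.4]
opening: 0.0583
grip_force: 65.4
[0.60846006 0.11125422 0.160621  ] [ 0.58527945 -0.38609036 -2.39650057]
```

View pics/c4.png

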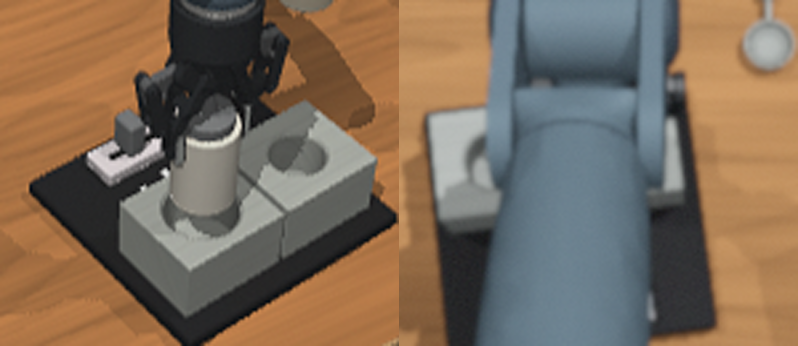

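The bottle hangs upright about 20 mm above the wide well (scene crop (205,210)), lined up. I'll lower it in stages and watch the force.

```bash
python3 -m handwheel '{"delta_pos":[[0,0,1.2],[0,0,1],[0,0,0.7],[0,0,0.6],[0,0,0.5],[0,0,0]],"delta_rot":[[0,0,0],[0,0,0],[0,0,0],[0,0,0],[0,0,0],[0,0,0]]}'
```

```text
t: 10.18
eef_pos: [0.6087, 0.1116, 0.1205]
tool_rot: [-0.001, -0.001, 1.0, -0.0]
contact_force: [0.3, 0.2, -3.0]
opening: 0.0581
grip_force: 65.5
```

```bash
python3 -m handwheel '{"delta_pos":[[0,0,0.8],[0,0,0.7],[0,0,0.6],[0,0,0.4],[0,0,0],[0,0,0]],"delta_rot":[[0,0,0],[0,0,0],[0,0,0],[0,0,0],[0,0,0],[0,0,0]]}'
```

```text
t: 10.68
eef_pos: [0.6095, 0.1116, 0.0969]
tool_rot: [-0.0, -0.001, 1.0, -0.0]
contact_force: [0.9, -0.2, -2.4]
opening: 0.0581
grip_force: 65.5
```

```bash
python3 -m handwheel '{"delta_pos":[[0,0,0.3],[0,0,0.2],[0,0,0],[0,0,0]],"delta_rot":[[0,0,0],[0,0,0],[0,0,0],[0,0,0]]}'
```

```text
t: 11.02
eef_pos: [0.6098, 0.1116, 0.0924]
tool_rot: [0.0, -0.001, 1.0, -0.0]
contact_force: [0.1, -0.8, -1.0]
opening: 0.0578
grip_force: 65.5
```

```bash
python3 -m handwheel '{"delta_pos":[[0,0,0.1],[0,0,0]],"delta_rot":[[0,0,0],[0,0,0]]}'
python3 -m handwheel '{"delta_pos":[[0,0,0],[0,0,0],[0,0,0],[0,0,0],[0,0,0],[0,0,0],[0,0,-1],[0,0,-2],[0,0,-3],[0,0,-3]],"delta_rot":[[0,0,0],[0,0,0],[0,0,0],[0,0,0],[0,0,0],[0,0,0],[0,0,0],[0,0,0],[0,0,0],[0,0,0]]}' 0
python3 -m handwheel '{"delta_pos":[[0,0,-3],[0,0,-2],[3,-3,0],[4,0,0],[4,0,0],[4,0,0],[2,0,0],[0,0,0],[0,0,0],[0,0,0]],"delta_rot":[[0,0,0],[0,0,0],[0,0,0],[0,0,0],[0,0,0],[0,0,0],[0,0,0],[0,0,0],[0,0,0],[0,0,0]]}'
python3 - <<'E'
from h import *
s=arm.state(); print(s["eef_pos"],s["contact_force"])
S,W=[imaging.read_camera(c) for c in ("scene","wrist")]; np.savez("W5.npz",**W)
cv2.imwrite("pics/c5.png",np.hstack([cv2.resize(S["color"][170:300,300:440],(323,300),interpolation=2),cv2.resize(W["color"],(400,300))])); cv2.imwrite("pics/w5.png",W["color"])
E
```

```text
t: 11.18
eef_pos: [0.6101, 0.1116, 0.0924]
tool_rot: [0.0, -0.001, 1.0, -0.0]
contact_force: [-1.6, -0.3, 4.3]
opening: 0.058
grip_force: 66.0
t: 12.02
eef_pos: [0.609, 0.1116, 0.1821]
tool_rot: [-0.001, -0.001, 1.0, 0.0]
contact_force: [0.2, 0.3, 0.6]
opening: 0.0855
grip_force: 0.0
t: 12.85
eef_pos: [0.441, 0.0819, 0.2323]
tool_rot: [0.001, -0.001, 1.0, -0.0]
contact_force: [-0.2, 0.7, 0.1]
opening: 0.0853
grip_force: 0.0
[0.44104285 0.08187536 0.23230357] [-0.24466598  0.70195838  0.13845297]
```

View pics/c5.png

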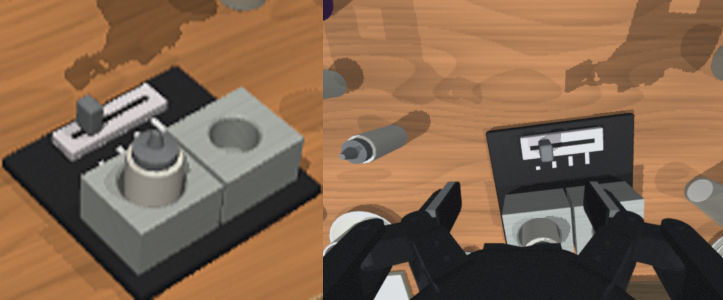

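The wide bottle stands upright in the wide well (scene crop (155,175)), and the narrow well is free at (233,135). Now the slim bottle.

```bash
python3 -m handwheel '{"delta_pos":[[-0.6,-3,0],[-0.5,-4,0],[-0.5,-4,0],[0,-4,0],[0,-4,0],[0,-3,0],[0,-1.3,0],[0,0,0],[0,0,3],[0,0,3]],"delta_rot":[[0,0,0],[0,0,0],[0,0,0],[0,0,0],[0,0,0],[0,0,0],[0,0,0],[0,0,0],[0,0,0],[0,0,0]]}' 0
python3 -m handwheel '{"delta_pos":[[0,0,3],[0,0,3],[0,0,2.5],[0,0,2],[0,0,1.2],[0,0,0],[0,0,0]],"delta_rot":[[0,0,0],[0,0,0],[0,0,0],[0,0,0],[0,0,0],[0,0,0],[0,0,0]]}'
```

```text
t: 13.78
eef_pos: [0.4584, -0.1512, 0.1724]
tool_rot: [0.002, -0.001, 1.0, -0.001]
contact_force: [0.5, 0.2, -0.8]
opening: 0.0853
grip_force: 0.0
t: 14.37
eef_pos: [0.4565, -0.1498, 0.0539]
tool_rot: [-0.001, -0.001, 1.0, 0.001]
contact_force: [-0.5, -0.0, -0.6]
opening: 0.0856
grip_force: 0.0
```

```bash
python3 -m handwheel '{"delta_pos":[[0,0,0],[0,0,0],[0,0,0],[0,0,0],[0,0,0],[0,0,0],[0,0,0],[0,0,0],[0,0,0],[0,0,0]],"delta_rot":[[0,0,0],[0,0,0],[0,0,0],[0,0,0],[0,0,0],[0,0,0],[0,0,0],[0,0,0],[0,0,0],[0,0,0]]}' 1
python3 -m handwheel '{"delta_pos":[[0,0,-1],[0,0,-2.5],[0,0,-3.5],[0,0,-3.5],[0,0,-3],[0,0,-1.5],[0,2,0],[0,3,0],[0,4,0],[0,4,0]],"delta_rot":[[0,0,0],[0,0,0],[0,0,0],[0,0,0],[0,0,0],[0,0,0],[0,0,0],[0,0,0],[0,0,0],[0,0,0]]}'
```

```text
t: 15.2
eef_pos: [0.4574, -0.1516, 0.0557]
tool_rot: [0.001, -0.0, 1.0, -0.0]
contact_force: [-1.1, 0.9, 5.8]
opening: 0.0423
grip_force: 60.6
t: 16.03
eef_pos: [0.4557, -0.02, 0.2047]
tool_rot: [0.0, 0.001, 1.0, 0.0]
contact_force: [0.5, -0.6, -2.9]
opening: 0.0422
grip_force: 61.5
```

```bash
python3 -m handwheel '{"delta_pos":[[0,4,0],[0,4,0],[0,4,0],[0,4,0],[0,4,0],[0,3,0],[0,1.7,0],[-2,0,0],[-3,0,0],[-3,0,0]],"delta_rot":[[0,0,0],[0,0,0],[0,0,0],[0,0,0],[0,0,0],[0,0,0],[0,0,0],[0,0,0],[0,0,0],[0,0,0]]}'
python3 -m handwheel '{"delta_pos":[[-3,0,0],[-2,0,0],[-0.9,0,0],[0,0,2],[0,0,2],[0,0,0],[0,0,0],[0,0,0]],"delta_rot":[[0,0,0],[0,0,0],[0,0,0],[0,0,0],[0,0,0],[0,0,0],[0,0,0],[0,0,0]]}'
python3 - <<'E'
from h import *
s=arm.state(); print(s["eef_pos"],s["contact_force"])
S=imaging.read_camera("scene")
cv2.imwrite("pics/c6.png",cv2.resize(S["color"][170:300,310:450],None,fx=4,fy=4,interpolation=2))
E
```

```text
t: 16.87
eef_pos: [0.536, 0.2268, 0.2044]
tool_rot: [-0.0, -0.002, 1.0, -0.0]
contact_force: [0.6, -1.3, -1.3]
opening: 0.0426
grip_force: 61.6
t: 17.53
eef_pos: [0.595, 0.2263, 0.1654]
tool_rot: [0.0, -0.001, 1.0, 0.0]
contact_force: [0.5, -0.3, -1.7]
opening: 0.0424
grip_force: 61.6
[0.59501747 0.22628962 0.16541896] [ 0.50505433 -0.27952852 -1.72710683]
```

View pics/c6.png

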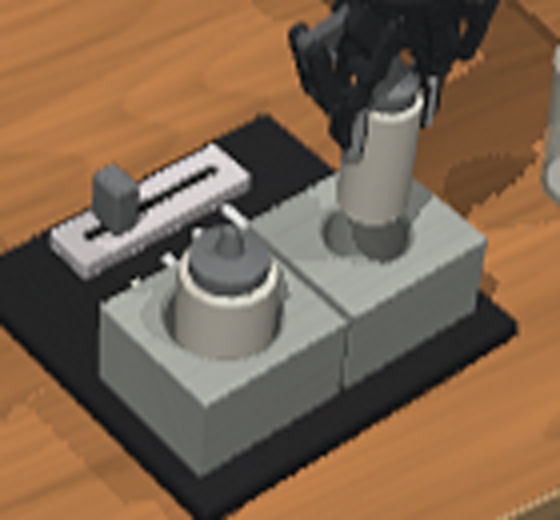

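The slim bottle hangs over the narrow well, its underside centre at crop (376,213) and the rim centre near (367,238). I'll check numerically.

```bash
python3 - <<'E'
from h import *
S=imaging.read_camera("scene")
p=proj(S,[[.5950,.2263,.11],[.5955,.2257,.085],[.6,.2263,.11],[.595,.2313,.11]])
print(((p-[310,170])*4).round(0))
print(ray(S,(376/4+310,213/4+170),.11), ray(S,(367/4+310,238/4+170),.085))
E
```

```text
[[370. 200.]
 [366. 229.]
 [375. 205.]
 [377. 197.]]
[0.60622532 0.22272306 0.11      ] [0.60208247 0.22181624 0.085     ]
```

```bash
python3 -m handwheel '{"delta_pos":[[0,0,1],[0,0,0.9],[0,0,0.6],[0,0,0.5],[0,0,0.5],[0,0,0]],"delta_rot":[[0,0,0],[0,0,0],[0,0,0],[0,0,0],[0,0,0],[0,0,0]]}'
```

```text
t: 18.13
eef_pos: [0.5941, 0.2259, 0.1275]
tool_rot: [-0.001, -0.001, 1.0, -0.0]
contact_force: [-0.5, -0.3, -2.7]
opening: 0.0424
grip_force: 61.6
```

```bash
python3 -m handwheel '{"delta_pos":[[0,0,0.6],[0,0,0.6],[0,0,0.6],[0,0,0.5],[0,0,0.4],[0,0,0.3],[0,0,0],[0,0,0]],"delta_rot":[[0,0,0],[0,0,0],[0,0,0],[0,0,0],[0,0,0],[0,0,0],[0,0,0],[0,0,0]]}'
```

```text
t: 18.8
eef_pos: [0.595, 0.2261, 0.0992]
tool_rot: [-0.0, -0.001, 1.0, -0.0]
contact_force: [0.1, -0.2, -2.0]
opening: 0.0422
grip_force: 61.6
```

```bash
python3 -m handwheel '{"delta_pos":[[0,0,0.4],[0,0,0.3],[0,0,0.1],[0,0,0],[0,0,0]],"delta_rot":[[0,0,0],[0,0,0],[0,0,0],[0,0,0],[0,0,0]]}'
```

```text
t: 19.22
eef_pos: [0.5951, 0.2262, 0.0913]
tool_rot: [0.0, -0.001, 1.0, 0.0]
contact_force: [0.4, -0.2, -2.1]
opening: 0.0427
grip_force: 61.7
```

```bash
python3 -m handwheel '{"delta_pos":[[0,0,0.15],[0,0,0],[0,0,0]],"delta_rot":[[0,0,0],[0,0,0],[0,0,0]]}'
```

```text
t: 19.47
eef_pos: [0.5956, 0.2262, 0.0908]
tool_rot: [0.001, -0.001, 1.0, 0.0]
contact_force: [-0.6, -1.0, 3.4]
opening: 0.0421
grip_force: 62.1
```

```bash
python3 -m handwheel '{"delta_pos":[[0,0,0],[0,0,0],[0,0,0],[0,0,0],[0,0,0],[0,0,0],[0,0,-1],[0,0,-2],[0,0,-3],[0,0,-3]],"delta_rot":[[0,0,0],[0,0,0],[0,0,0],[0,0,0],[0,0,0],[0,0,0],[0,0,0],[0,0,0],[0,0,0],[0,0,0]]}' 0
python3 -m handwheel '{"delta_pos":[[0,0,-3],[0,0,-2],[3,0,0],[4,0,0],[4,0,0],[1.2,-3,0],[0,-4,0],[0,-4,0],[0,-4,0],[0,-1,0]],"delta_rot":[[0,0,0],[0,0,0],[0,0,0],[0,0,0],[0,0,0],[0,0,0],[0,0,0],[0,0,0],[0,0,0],[0,0,0]]}'
python3 -m handwheel '{"delta_pos":[[0,0,0],[0,0,0],[0,0,0],[0,0,0],[0,0,0],[0,0,0],[0,0,0],[0,0,0]],"delta_rot":[[0,0,-0.12],[0,0,0],[0,0,0],[0,0,0],[0,0,0],[0,0,0],[0,0,0],[0,0,0]]}' 1
python3 - <<'E'
from h import *
s=arm.state(); print(s["eef_pos"],s["tool_rot"],s["opening"])
W,S=[imaging.read_camera(c) for c in ("wrist","scene")]
cv2.imwrite("pics/c7.png",np.hstack([cv2.resize(S["color"][170:300,300:440],(323,300),interpolation=2),cv2.resize(W["color"],(400,300))]))
np.savez("W7.npz",**W)
E
```

```text
t: 20.3
eef_pos: [0.5944, 0.226, 0.1806]
tool_rot: [-0.001, -0.001, 1.0, -0.0]
contact_force: [1.2, 0.5, -0.1]
opening: 0.0853
grip_force: 0.0
t: 21.13
eef_pos: [0.4732, 0.0621, 0.2309]
tool_rot: [0.001, 0.001, 1.0, -0.001]
contact_force: [-0.8, -0.4, -0.2]
opening: 0.0857
grip_force: 0.0
t: 21.8
eef_pos: [0.4732, 0.0663, 0.2298]
tool_rot: [-0.0, -0.061, 0.998, 0.0]
contact_force: [0.4, -0.5, -0.4]
opening: 0.0001
grip_force: 0.0
[0.47320904 0.0663069  0.22975426] [-6.68842472e-05 -6.06892493e-02  9.98156706e-01  2.13681537e-05] 0.00012596276217484225
```

View pics/c7.png

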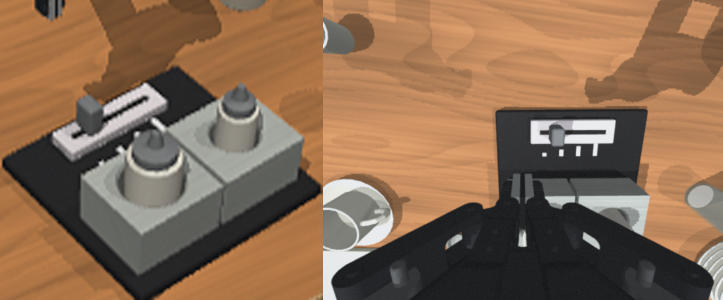

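Both bottles are seated upright (scene crop (155,175), (240,125)). The tool is now squared to the warmer, and the grip top is at wrist (376,210). Next I go down beside the grip on its low-heat side.

```bash
python3 - <<'E'
from h import *
W=dict(np.load("W7.npz")); g=ray(W,(376,210),.0745); d=g[:2]-[.4732,.0663]; print(g,"along tool y",d@[-.122,.9926],"tool x",d@[-.9926,-.122])
E
python3 -m handwheel '{"delta_pos":[[0,0,3],[0,0,3.5],[0,0,3.5],[0,0,3],[0,0,2.5],[0,0,1.5],[0,0,1],[0,0,0],[0,0,0]],"delta_rot":[[0,0,0],[0,0,0],[0,0,0],[0,0,0],[0,0,0],[0,0,0],[0,0,0],[0,0,0],[0,0,0]]}' 1
```

```text
[0.45779813 0.11764984 0.0745    ] along tool y 0.05284887710934874 tool x 0.009023216277352784
t: 22.65
eef_pos: [0.4735, 0.066, 0.0501]
tool_rot: [0.0, -0.061, 0.998, -0.0]
contact_force: [-0.0, -0.5, -0.2]
opening: 0.0001
grip_force: 0.0
```

```bash
python3 -m handwheel '{"delta_pos":[[0,1,0],[0,1,0],[0,1,0],[0,1,0],[0,1,0],[0,1,0],[0,1,0],[0,1,0],[0,0,0]],"delta_rot":[[0,0,0],[0,0,0],[0,0,0],[0,0,0],[0,0,0],[0,0,0],[0,0,0],[0,0,0],[0,0,0]]}'
```

```text
t: 23.4
eef_pos: [0.463, 0.1472, 0.0496]
tool_rot: [-0.0, -0.061, 0.998, 0.0]
contact_force: [-0.4, -1.0, -1.0]
opening: -0.0002
grip_force: 0.0
```

```bash
python3 -m handwheel '{"delta_pos":[[0,0.6,0],[0,0.5,0],[0,0.4,0],[0,0.3,0],[0,0,0]],"delta_rot":[[0,0,0],[0,0,0],[0,0,0],[0,0,0],[0,0,0]]}'
python3 - <<'E'
from h import *
S,W=[imaging.read_camera(c) for c in ("scene","wrist")]
cv2.imwrite("pics/c8.png",np.hstack([cv2.resize(S["color"][170:300,300:440],(323,300),interpolation=2),cv2.resize(W["color"],(400,300))]))
E
```

```text
t: 23.82
eef_pos: [0.461, 0.1637, 0.0495]
tool_rot: [-0.0, -0.061, 0.998, 0.0]
contact_force: [-0.1, 0.1, -0.4]
opening: -0.0002
grip_force: 0.0
```

View pics/c8.png

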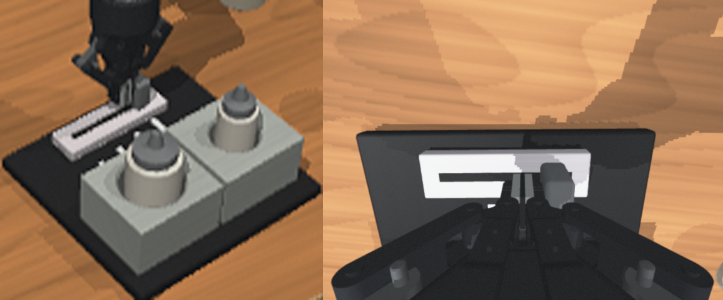

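The grip is being pushed ahead of the fingers and is close to the left end (wrist crop (558,185)). That was my last picture (11, one over the limit of ten), so I'll finish on force readings.

```bash
python3 -m handwheel '{"delta_pos":[[0,0.2,0],[0,0.2,0],[0,0.2,0],[0,0,0]],"delta_rot":[[0,0,0],[0,0,0],[0,0,0],[0,0,0]]}'
```

```text
t: 24.25
eef_pos: [0.4606, 0.1694, 0.0498]
tool_rot: [0.0, -0.061, 0.998, 0.0]
contact_force: [0.6, -0.4, -0.3]
opening: 0.0
grip_force: 0.4
```

```bash
python3 -m handwheel '{"delta_pos":[[0,0.2,0],[0,0.2,0],[0,0,0]],"delta_rot":[[0,0,0],[0,0,0],[0,0,0]]}'
```

```text
t: 24.5
eef_pos: [0.4605, 0.1712, 0.0499]
tool_rot: [-0.0, -0.062, 0.998, -0.003]
contact_force: [0.9, -13.3, 3.2]
opening: 0.0001
grip_force: 6.6
```

```bash
python3 -m handwheel '{"delta_pos":[[0,0.15,0],[0,0.15,0],[0,0,0]],"delta_rot":[[0,0,0],[0,0,0],[0,0,0]]}'
```

```text
t: 24.75
eef_pos: [0.4605, 0.1717, 0.05]
tool_rot: [-0.0, -0.062, 0.998, -0.005]
contact_force: [1.4, -26.3, 3.6]
opening: -0.0001
grip_force: 13.0
```

The force climbed to 26 N with no further travel, so the grip is at its stop. Now I back off, lift and check by network.

```bash
python3 -m handwheel '{"delta_pos":[[0,-1,0],[0,-1.5,0],[0,0,-3],[0,0,-3.5],[0,0,-3.5],[0,0,-3.5],[0,0,-2],[3,-3,0],[0,-4,0],[0,-4,0]],"delta_rot":[[0,0,0],[0,0,0],[0,0,0],[0,0,0],[0,0,0],[0,0,0],[0,0,0],[0,0,0],[0,0,0],[0,0,0]]}'
python3 -m handwheel '{"delta_pos":[[0,-4,0],[0,-4,0],[0,-4,0],[0,-4,0],[0,0,0],[0,0,0]],"delta_rot":[[0,0,0],[0,0,0],[0,0,0],[0,0,0],[0,0,0],[0,0,0]]}'
python3 - <<'E'
from h import *
S,T=[imaging.read_camera(c) for c in ("scene","top")]
p=np.array([.5531,.162]);R=np.array([[.9926,-.121],[.121,.9926]])
for n,z in (("heat_top",.055),("bottle_wide",.1),("bottle_narrow",.1)):
    for c,r in (("scene",S),("top",T)):
        for d in imaging.recognise(n,c):
            e=d["extent"]; X=ray(r,((e[0]+e[2])/2,(e[1]+e[3])/2),z); print(n,c,round(d["p"],2),np.round(e),X.round(3),"local",(R.T@(X[:2]-p)).round(3))
E
```

```text
t: 25.58
eef_pos: [0.446, 0.0391, 0.2052]
tool_rot: [0.001, -0.062, 0.998, 0.0]
contact_force: [1.1, -0.3, 0.7]
opening: 0.0
grip_force: 0.0
t: 26.08
eef_pos: [0.4663, -0.1212, 0.2048]
tool_rot: [0.0, -0.059, 0.998, 0.0]
contact_force: [-0.3, 0.8, 0.1]
opening: 0.0003
grip_force: 0.0
heat_top scene 0.5 [353. 197. 369. 215.] [0.454 0.198 0.055] local [-0.094  0.048]
heat_top top 0.48 [241. 261. 255. 274.] [0.454 0.196 0.055] local [-0.094  0.046]
bottle_wide scene 0.7 [124. 234. 157. 280.] [ 0.385 -0.372  0.1  ] local [-0.231 -0.509]
bottle_wide scene 0.6 [164. 199. 189. 235.] [ 0.301 -0.253  0.1  ] local [-0.301 -0.381]
bottle_wide scene 0.56 [352. 223. 384. 262.] [0.61  0.117 0.1  ] local [ 0.051 -0.052]
bottle_wide top 0.8 [410. 344. 442. 368.] [ 0.238 -0.23   0.1  ] local [-0.36  -0.351]
bottle_wide top 0.79 [456. 303. 489. 327.] [ 0.333 -0.346  0.1  ] local [-0.28  -0.477]
bottle_wide top 0.72 [268. 189. 294. 217.] [0.607 0.114 0.1  ] local [ 0.048 -0.054]
bottle_wide top 0.57 [242. 263. 252. 272.] [0.446 0.194 0.1  ] local [-0.102  0.045]
bottle_narrow scene 0.62 [214. 324. 279. 375.] [ 0.741 -0.26   0.1  ] local [ 0.135 -0.441]
bottle_narrow scene 0.59 [394. 208. 410. 237.] [0.594 0.225 0.1  ] local [0.048 0.058]
bottle_narrow top 0.54 [223. 196. 248. 221.] [0.593 0.224 0.1  ] local [0.047 0.057]
```

The slider is at its end (local y about 0.046), both bottles are in their wells, and the arm is clear.

```bash
python3 -c "
from plant import job
print(job.hand_in())"
```

```text
the job is handed in; nothing more can be done
None
```

I placed both white bottles upright on their wells' floors, pushed the heat slider to its stop at full heat and handed the job in at about 26 s; the hand-in returned no verdict, and I viewed 11 pictures, one over the limit of 10.

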